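# Tip a cigar box onto its back and swing the inspection lamp over it

### The job

Tip the tall cigar box, which stands on end under the overhead ledge, onto its back on the packing board by pushing its top: do not lift it, keep clear of the ledge, and let it lie flat, clasp up and roughly square with the board, its foot still at the board's edge. Then swing the round lamp on its stiff arm until its head is right over the middle of the lying box. Leave the glue pot and the steel cutter where they are.

Things in the scene. Friction and masses are not known exactly. Their poses are not given: they have to be found in the camera images.
- board: Fixed flat brown wooden packing board, 200 (its x) x 180 (its y) x 12 mm thick. Origin: centre of its underside, on the bench. The box stands just off its -y edge (y = -90 mm), which blocks the foot of the box; the box is to fall towards +y of the board. It is turned up to 12 degrees either way from start to start.
- carton_center (a point): Centre of the loose closed pale wooden cigar box, 0.2 to 0.42 kg, standing on end: 130 (x) x 50 (y, depth) x 170 mm (z). Its lid, with a small brass clasp near the top, faces -y (away from the board); its back faces +y, 1 to 4 mm from the board's edge. Lying on its back, its y axis points down, its centre is 37 mm above the bench and its top face 62 mm.
- carton: The same box; origin at the middle of its foot. Pushed towards +y high on the lid face (150 mm up), it leans over the board's edge, balances at about 20 degrees, after 45 to 65 mm of push, then falls by itself onto the board, its foot overhanging the edge by about 12 mm.
- ledge_plank (a point): Middle of the underside of a fixed wooden plank, 285 (x) x 40 (y) x 18 mm, 265 mm above the bench, on one 30 mm square steel post at its +x end (122 mm from this point). Axes about those of the board. It runs above the box and the board's -y edge, so an upright gripper pushing the box would strike it: lean the tool back, fingers pointing down and towards +y.
- lamp_pivot (a point): Point on the vertical turning axis of the lamp at half the height of the lamp head (163 mm). The fixed base is a 100 mm disc with an 18 mm post; nothing of the lamp is higher than 191 mm.
- lamp_head (a point): Centre of the lamp head, a white disc 90 mm in diameter and 36 mm high, from 145 to 181 mm above the bench, 220 mm from the pivot, on a flat horizontal arm 14 mm wide and 12 mm high (164 to 176 mm above the bench).
- lamp (a joint): Turning angle of the lamp arm, in rad. At 0 the arm points from the pivot along -x of the lamp base (within about 0.05 rad of the board's -x); larger values swing the head towards the board's +y. Range -0.35 to 1.2; starts at about 0.65 to 0.95, off the +y side of the board. Stiff: it turns when the head is pushed sideways with about 2 to 3 N and stays where it is left.
- glue_pot_center (a point): Centre of a loose closed jar, 60 mm in diameter, 65 mm high, standing on the bench off the board's +y edge. Bystander.
- cutter_center (a point): Centre of a loose steel length cutter, a low block 200 x 55 x 50 mm, lying on the bench on the -y side of the box. Bystander.
Things that resemble listed ones, but are neither listed nor needed, are in the scene too. There is more than one size of the carton; the job needs the smallest.

How it is judged:
On the way, in this order (a step that is already met when the one before it is completed fails the run):
1. the box lies on its back on the board, clasp side up, square with the board within 15 degrees (angle between carton_center's own y axis and vertical above 3.05 rad and height (world z) of carton_center below 0.042 m and angle between the x axis of carton_center and the x axis of board, either way round below 0.26 rad and y of carton_center in the frame of board between -0.05 and 0.03 m), for 0.2 s.
2. the lamp head is over the middle of the lying box, within 40 mm (horizontal distance between lamp_head and carton_center below 0.04 m), for 0.2 s.
At the end, for the whole second after the job is handed in: The box lies flat on the board (within 5 degrees), clasp side up, square with it within 15 degrees, its centre within 50 mm of the board's middle along x and -50 to +30 mm along y; the lamp is at rest, its head's centre within 40 mm of the box's centre seen from above (all of step 1 and height (world z) of carton_center above 0.033 m and x of carton_center in the frame of board between -0.05 and 0.05 m and horizontal distance between lamp_head and carton_center below 0.04 m and velocity of joint lamp between -0.05 and 0.05 rad/s); the robot touches nothing.
It fails at once if the box is lifted (its centre more than 130 mm above the bench) (height (world z) of carton_center above 0.13 m).
It fails at once if the robot strikes the ledge (more than 8 N) (contact force between any of the arm, the fingers and ledge above 8 N).
It fails at once if the glue pot is moved more than 30 mm (distance of glue_pot_center from where it was at the start of the episode above 0.03 m).
It fails at once if the cutter is moved more than 30 mm (distance of cutter_center from where it was at the start of the episode above 0.03 m).
It also fails if it takes over 64 s, if anything falls off the work surface, if the arm or the gripper's body presses on something with over 40 N, if the wrist force passes 120 N, or if a joint passes its speed limit or range.

### The arm

A 7-joint arm with a two-finger parallel gripper is mounted at the origin on the work surface. World frame = base frame: x ahead of the robot, y to its left, z up, the work surface at z = 0. Lengths are in m, angles in rad, forces in N, time in s.
With the tool pointing down it reaches from about 0.375 to 0.925 m from the base axis. Payload 3.1 kg.
Tool frame: the origin (TCP) lies midway between the tips of the shut fingers; the grasp point (between the pads) lies 19 mm behind it; x points along the fingers, y is the direction in which the jaws open and shut, and the axes are right-handed (so a half turn about x gives the same grasp; the last joint's range is limited). The gripper opens to 85 mm and grips with 20 to 120 N. Pads are 22 mm wide; open, the fingers measure 114 mm over their backs; the gripper's body (76 mm by 85 mm) begins 54 mm behind the grasp point. The pads swing forward as they close: fully open they stand 13 mm farther back than shut.
Start: joints at [1.146, 0.383, 0.044, 1.598, -0.018, 1.161, -0.05], TCP at [0.209, -0.616, 0.231] pointing down, gripper open.
Joint ranges: [-2.61, 2.61], [-0.41, 2.15], [-1.48, 1.57], [0, 2.5], [-1.57, 4.71], [0.05, 1.97], [-2.85, 2.85]. Speed limits (rad/s): [2.79, 2.79, 3.14, 3.14, 3.14, 3.14, 3.14].

### API

Orientations are given as a unit quaternion [w, x, y, z].
In Python, from workcell import * gives the robot as it stands. The module is installed in compiled form; this text tells all that it offers.
- The arm moves only by the tool arm_command, never from a script. Its argument "series" is a list of rows, each a list of 3 entries, a list of its own where there are three numbers: the turn, a rotation vector about the world's x, y, z in degrees, then the shift along the world's x, y, z in mm, then the closure, from 0 (fully open) to 1 (shut). In form: [[[rx, ry, rz], [dx, dy, dz], hand], ...]. A call has 1 to 20 rows; each row is the pose to reach, as a shift and turn from the pose commanded when the call began; what a row does not reach only later rows make up. A row lasts 1/8 s, in which the tool goes at most 62.5 mm and 10.7 degrees, less where a joint would pass 70% of its speed; a pose out of reach is approached as far as the arm can. A call with a gripper value outside its range is refused whole. The fingers move at their own pace and stop on an object; "grip_force" is the grip in N (left out, the last holds). Time passes only in rows, so rows that repeat a pose let the fingers close. It gives the time, the measured TCP pose, the force and the opening at its end, in the units of the state.
- sense(): the state, without advancing time (a new reading comes with each control period).
- grab_frame(name): name is "side" or "top"; returns a dict with "color" (384x512x3 uint8, blue, green, red), "z_map" (384x512 float32, m along the optical axis (not along the pixel's ray), 0 where there is no reading), "mtx" (3x3 intrinsics, pixels), "rvec" (rotation vector, rad) and "tvec" (3), from world to camera coordinates, as OpenCV has them. Camera axes: x right, y down, z forward; pixel columns grow to the right and rows downward; lengths in m; the calibration is good to about 2 mm. A picture is of the moment at which its call begins.
- sign_off(): hands the job in, once; it reports no verdict.
The state is a dict: "t": time; "q": joint angles; "dq": joint speeds; "tau": joint torques, N m; "position": TCP position; "tcp_rot": TCP orientation; "ft_force": force on the tool from outside, world axes, zero at the start; "moment": the same for the moment, N m; "opening": finger opening in m.
Only numpy, scipy, OpenCV 4.12 (cv2) and the standard library are available. Lean on these libraries where they do the work, as an engineer would, in place of code of your own. Each camera call takes 0.05 s, during which the arm holds its last target.

## Working session

There is one attempt and no reset: what is moved stays moved. The work goes in short steps, Python scripts to look and compute and a tool call to move; the robot and the scene stay as the last step left them, time stands still between calls to the robot, and variables do not carry over. Pictures are saved under pics/ and viewed, and the job is handed in when it is done.

Besides the shell and the picture viewer there is one more tool, called after ">>>" as a command line: name --argument value ..., lists and objects as JSON in quotes. arm_command: Moves the arm, as the interface text tells. Its arguments: {"type":"object","properties":{"series":{"type":"array","items":{"type":"array"}},"grip_force":{"type":"number"}},"required":["series"]}

```bash
mkdir -p pics
cat > h.py <<'E'
import numpy as np, cv2
from workcell import *
def save(n,f):
    cv2.imwrite(n,f["color"]); 
def cloud(f):
    z=f["z_map"]; K=f["mtx"]; R,_=cv2.Rodrigues(np.array(f["rvec"],float)); t=np.array(f["tvec"],float).reshape(3)
    v,u=np.mgrid[:z.shape[0],:z.shape[1]]
    P=np.stack([(u-K[0,2])/K[0,0]*z,(v-K[1,2])/K[1,1]*z,z],-1)
    W=(P-t)@R
    W[z==0]=np.nan
    return W
E
python3 - <<'E'
from h import *
import pickle
s=sense(); print(s["t"],s["position"],s["tcp_rot"])
for n in("side","top"):
    f=grab_frame(n); save(f"pics/{n}0.png",f); pickle.dump(f,open(f"{n}0.pkl","wb"))
    R,_=cv2.Rodrigues(np.array(f["rvec"],float)); print(n,-R.T@np.array(f["tvec"]).reshape(3),R)
E
```

```text
0.0 [ 0.20834675 -0.61471426  0.22989239] [-0.11414952 -0.69748789 -0.1159465   0.69788032]
side [0.63055003 0.45729319 1.45753915] [[-9.71086831e-01  2.38725652e-01  6.55327140e-04]
 [ 2.26825550e-01  9.23528631e-01 -3.09265319e-01]
 [-7.44347784e-02 -3.00174834e-01 -9.50975569e-01]]
top [0.2935516  0.04299433 1.34210383] [[-1.33938060e-02 -9.99909001e-01 -1.61115066e-03]
 [-9.82252912e-01  1.34587401e-02 -1.87077734e-01]
 [ 1.87082395e-01 -9.23125443e-04 -9.82343792e-01]]
```

View pics/side0.png

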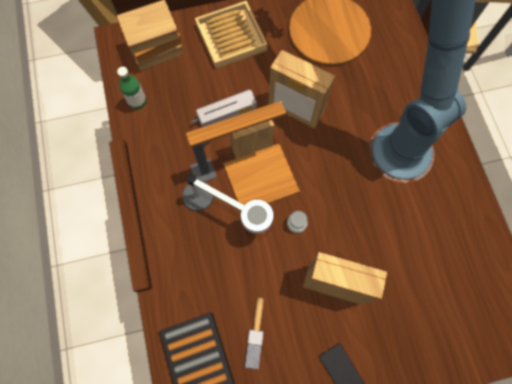

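View pics/top0.png

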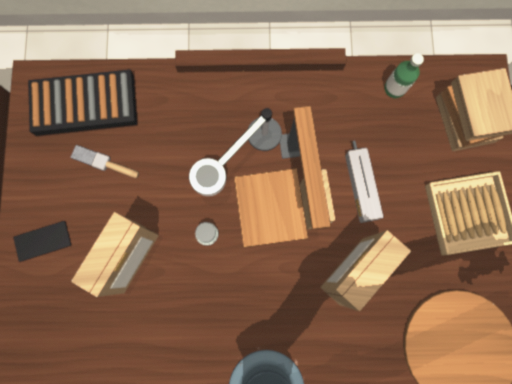

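The real box stands under the ledge: top (325,195), side (254,138). Lookalikes are the larger boxes at top (115,255) and (366,270) and the pile at top (480,105). Those are all bigger and not on the board, so I reject them. Now a close crop and measurements.

Run:
```python
from h import *
import pickle
T=pickle.load(open("top0.pkl","rb"));S=pickle.load(open("side0.pkl","rb"))
a=cv2.resize(T["color"][90:260,170:400],None,fx=3,fy=3,interpolation=cv2.INTER_CUBIC);cv2.imwrite("pics/ct.png",a)
b=cv2.resize(S["color"][80:245,165:345],None,fx=3.5,fy=3.5,interpolation=cv2.INTER_CUBIC);cv2.imwrite("pics/cs.png",b)
def fit(W,zlo,zhi,box,name):
    m=(W[...,2]>zlo)&(W[...,2]<zhi)&(W[...,0]>box[0])&(W[...,0]<box[1])&(W[...,1]>box[2])&(W[...,1]<box[3])
    p=W[m]
    if len(p)<10: print(name,len(p));return
    print(name,len(p),cv2.minAreaRect((p[:,:2]*1000).astype(np.float32)),p.mean(0).round(4))
for nm,f in(("top",T),("side",S)):
    W=cloud(f)
    for k,(u,v) in {"top":{"board":(265,215),"ledge":(312,165),"box":(326,195),"head":(207,177),"pivot":(265,135),"pot":(206,233),"cut":(365,190)},"side":{"board":(262,172),"ledge":(235,125),"box":(254,140),"head":(257,216),"pivot":(197,185),"pot":(296,222),"cut":(228,105)}}[nm].items(): print(nm,k,W[v,u].round(3))
    B=(.2,.9,-.4,.4)
    fit(W,.255,.3,B,"ledge")
    fit(W,.008,.017,(.3,.7,-.12,.25),"board")
    fit(W,.15,.19,(.3,.9,.05,.3),"lamp")
    fit(W,.16,.18,(.35,.7,-.2,.05),"boxtop")
    fit(W,.05,.075,(.3,.5,.05,.3),"pot")
    fit(W,.03,.06,(.4,.8,-.4,-.15),"cut")
```

```text
top board [ 0.461 -0.007  0.008]
top ledge [ 0.54  -0.106  0.285]
top box [ 0.489 -0.154  0.17 ]
top head [0.537 0.142 0.178]
top pivot [ 0.689 -0.011  0.029]
top pot [0.408 0.155 0.064]
top cut [ 0.521 -0.282  0.054]
ledge 2220 ((538.8215942382812, -104.91746520996094), (285.05450439453125, 41.081790924072266), 6.746954441070557) [ 0.5342 -0.1043  0.283 ]
board 4347 ((501.76007080078125, 68.86883544921875), (390.0423889160156, 371.64697265625), 3.243593454360962) [ 0.4918 -0.0215  0.0126]
lamp 1282 ((520.1580810546875, 174.9461669921875), (90.31570434570312, 337.0457763671875), 29.83080291748047) [0.5454 0.1335 0.1797]
boxtop 491 ((572.5858154296875, -93.65045166015625), (314.6833190917969, 117.66238403320312), 46.12349319458008) [ 0.5623 -0.0864  0.1722]
pot 318 ((411.20074462890625, 214.83462524414062), (169.02476501464844, 51.5670051574707), 87.93135833740234) [0.4089 0.1606 0.0653]
cut 1543 ((553.8779296875, -281.70208740234375), (229.4686279296875, 58.057125091552734), 9.544855117797852) [ 0.5386 -0.282   0.0495]
side board [ 0.479 -0.034  0.017]
side ledge [ 0.546 -0.094  0.28
[... 263 characters left out ...]
7) [ 0.5417 -0.1009  0.2829]
board 2733 ((500.8448486328125, 64.99767303466797), (369.8587341308594, 398.2088928222656), 89.98778533935547) [ 0.4941 -0.0193  0.0127]
lamp 975 ((524.0131225585938, 171.3741912841797), (88.75740051269531, 333.7101745605469), 30.969043731689453) [0.5528 0.1353 0.1801]
boxtop 435 ((579.5785522460938, -88.96067810058594), (304.08953857421875, 145.78257751464844), 39.99150848388672) [ 0.5457 -0.0805  0.1716]
pot 235 ((422.94189453125, 213.84780883789062), (164.8359375, 52.096004486083984), 78.59490966796875) [0.4124 0.1593 0.0656]
cut 1018 ((544.3098754882812, -279.5149230957031), (202.4520721435547, 161.19989013671875), 46.47901916503906) [ 0.5433 -0.2785  0.0494]
```

View pics/ct.png

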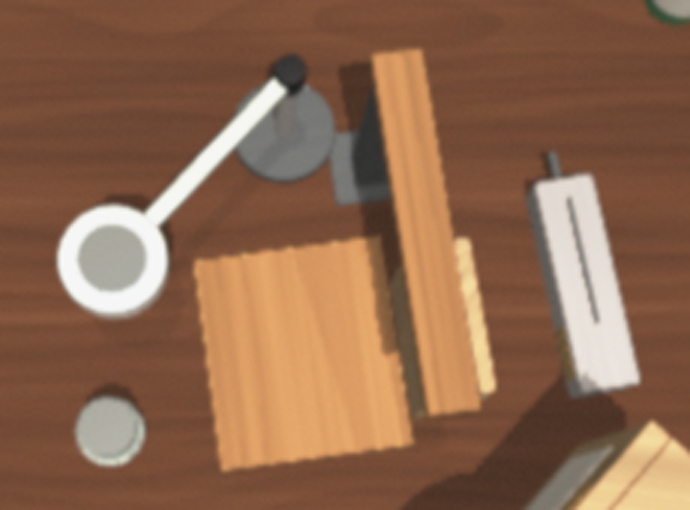

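View pics/cs.png

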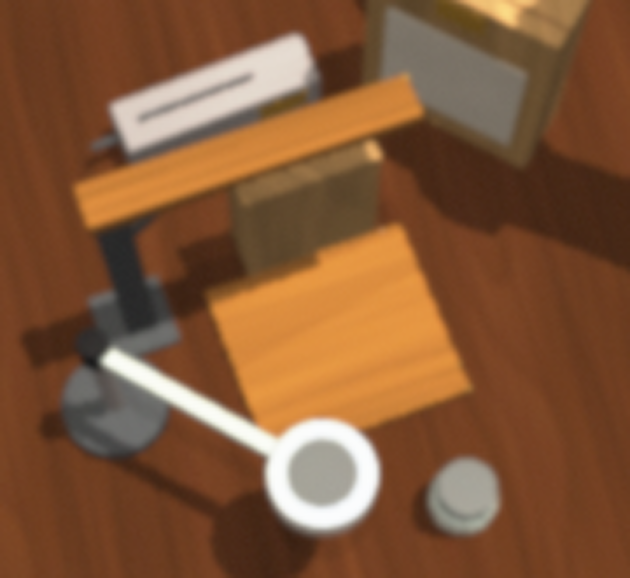

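The crops show the plain small box directly behind the board's edge under the ledge, with the post at its far (+x) end. That fits the description. Next, exact poses.

Run:
```python
from h import *
import pickle
def rect(p): return [np.round(x,1) for x in cv2.minAreaRect((p[:,:2]*1000).astype(np.float32))]
for nm in("top","side"):
    f=pickle.load(open(nm+"0.pkl","rb")); W=cloud(f); hsv=cv2.cvtColor(f["color"],cv2.COLOR_BGR2HSV)
    z=W[...,2];x=W[...,0];y=W[...,1]
    seed={"top":(265,215),"side":(262,180)}[nm]
    m=((z>.004)&(z<.02)&(hsv[...,2]>140)&(x>.34)&(x<.6)&(y>-.13)&(y<.12)).astype(np.uint8)
    m=cv2.morphologyEx(m,cv2.MORPH_OPEN,np.ones((3,3)))
    n,l=cv2.connectedComponents(m); p=W[l==l[seed[1],seed[0]]]; print(nm,"board",len(p),rect(p),p[:,2].mean())
    p=W[(z>.162)&(z<.18)&(x>.38)&(x<.62)&(y>-.2)&(y<-.08)]; print("boxtop",len(p), rect(p), [tuple(np.round(q*1000)) for q in p[np.r_[p[:,0].argmin(),p[:,0].argmax(),p[:,1].argmin(),p[:,1].argmax()],:2]])
    p=W[(z>.03)&(z<.16)&(x>.38)&(x<.62)&(y>-.2)&(y<-.08)]; 
    if len(p): print("box sides",len(p),rect(p))
    p=W[(z>.16)&(z<.19)&(x>.42)&(x<.62)&(y>.08)&(y<.25)]; print("head",rect(p), cv2.minEnclosingCircle((p[:,:2]*1000).astype(np.float32)))
    p=W[(z>.155)&(z<.2)&(x>.6)&(x<.75)&(y>-.06)&(y<.1)]; print("arm",len(p),rect(p), p[p[:,0].argmax()],p[:,2].max())
    p=W[(z>.05)&(z<.075)&(x>.36)&(x<.47)&(y>.1)&(y<.22)]; print("pot",rect(p))
    p=W[(z>.04)&(z<.06)&(x>.42)&(x<.7)&(y>-.33)&(y<-.22)]; print("cut",rect(p),W[(z>.02)&(z<.1)&(x>.42)&(x<.62)&(y>-.33)&(y<-.2)][:,2].max())
    m=(z<.012)&(x>.6)&(x<.75)&(y>-.06)&(y<.1)&(hsv[...,1]<60); print("base",rect(W[m]))
    for (a,b) in ((.3,.6),): 
        p=W[(z>.1)&(x>.25)&(x<.6)&(y<-.2)&(y>-.5)]; print("bigbox",rect(p),p[:,2].max())
```

```text
top board 4303 [array([484. , -22.5]), array([202. , 182.1]), np.float64(6.9)] 0.012557414667321415
boxtop 282 [array([ 489.3, -158.7]), array([129.5,  15.8]), np.float64(6.1)] [(np.float64(425.0), np.float64(-163.0)), (np.float64(554.0), np.float64(-155.0)), (np.float64(436.0), np.float64(-172.0)), (np.float64(553.0), np.float64(-144.0))]
box sides 177 [array([ 475.7, -120.1]), array([137.7,  46. ]), np.float64(28.6)]
head [array([546.5, 124. ]), array([ 90.8, 126.6]), np.float64(21.7)] ((558.54345703125, 126.7273178100586), 69.71411895751953)
arm 413 [array([651.7,  31.6]), array([ 26.6, 154.4]), np.float64(48.7)] [ 0.71166521 -0.00566409  0.19177939] 0.19690885900525168
pot [array([409.1, 155.9]), array([51.1, 51.6]), np.float64(88.1)]
cut [array([ 539.4, -284.1]), array([200.1,  58.1]), np.float64(9.5)] 0.06263171701940103
base [array([696. ,  12.4]), array([160.5, 113. ]), np.float64(82.2)]
bigbox [array([ 312.5, -251.3]), array([ 73.1, 158.4]), np.float64(46.7)] 0.2478364030546194
side board 2766 [array([483.9, -20.6]), array([205.4, 180.3]), np.float64(7.6)] 0.0131178201861046
[... 206 characters left out ...]
p.float64(529.0), np.float64(-107.0))]
box sides 671 [array([ 493.6, -117.3]), array([ 46.5, 137.8]), np.float64(77.8)]
head [array([549. , 124.2]), array([ 88.9, 129.9]), np.float64(23.1)] ((559.2721557617188, 124.98269653320312), 69.9631576538086)
arm 324 [array([654.6,  38. ]), array([ 26.5, 158.7]), np.float64(45.0)] [ 0.71423948 -0.00635036  0.18086313] 0.19724400072500153
pot [array([411.5, 157.8]), array([51.8, 51.4]), np.float64(45.6)]
cut [array([ 541. , -282.9]), array([199.9,  59.1]), np.float64(8.9)] 0.0628188037449095
base [array([670. ,  -9.4]), array([103.7, 148.7]), np.float64(85.4)]
bigbox [array([ 315.2, -250.1]), array([ 76.6, 154.9]), np.float64(46.4)] 0.24845562481067138
```

Run:
```python
from h import *
import pickle
from scipy.spatial.transform import Rotation as Ro
s=sense(); q=np.array(s["tcp_rot"]); R=Ro.from_quat(np.r_[q[1:],q[0]]); print(R.as_matrix().round(3))
for tilt in (50,55,60):
  t=np.radians(tilt); yaw=np.radians(6.8)
  by=np.array([-np.sin(yaw),np.cos(yaw),0]); bx=np.array([np.cos(yaw),np.sin(yaw),0])
  x=by*np.sin(t)+np.array([0,0,-np.cos(t)])
  for sg in(1,-1):
    y=sg*bx; G=np.stack([x,y,np.cross(x,y)],1)
    rv=(Ro.from_matrix(G)*R.inv()).as_rotvec(degrees=True); print(tilt,sg,rv.round(1))
for nm in("top","side"):
  W=cloud(pickle.load(open(nm+"0.pkl","rb")))
  for x0 in np.arange(.0,.9,.1):
    r=[]
    for y0 in np.arange(-.8,-.15,.1):
      m=(W[...,0]>=x0)&(W[...,0]<x0+.1)&(W[...,1]>=y0)&(W[...,1]<y0+.1); r.append(round(float(np.nanmax(W[...,2][m])),2) if m.any() else None)
    print(nm,x0.round(1),r)
```

```text
[[-0.001  0.321 -0.947]
 [ 0.002 -0.947 -0.321]
 [-1.    -0.002  0.   ]]
50 1 [ 45.5 -28.8  72.7]
50 -1 [ 30.2  48.1 -94.6]
55 1 [ 50.  -31.7  71.5]
55 -1 [ 33.2  52.8 -93. ]
60 1 [ 54.5 -34.5  70.3]
60 -1 [ 36.1  57.5 -91.3]
top 0.0 [None, 0.03, 0.03, 0.03, 0.03, 0.01, 0.01]
top 0.1 [None, 0.03, 0.03, 0.03, 0.03, 0.01, 0.01]
top 0.2 [None, 0.03, 0.03, 0.03, 0.01, 0.25, 0.25]
top 0.3 [None, 0.05, 0.05, 0.05, 0.25, 0.25, 0.29]
top 0.4 [0.01, 0.05, 0.05, 0.05, 0.06, 0.06, 0.29]
top 0.5 [0.01, 0.05, 0.05, 0.05, 0.06, 0.06, 0.29]
top 0.6 [0.01, 0.16, 0.16, 0.01, 0.05, 0.06, 0.29]
top 0.7 [None, 0.16, 0.16, 0.01, 0.01, 0.01, 0.01]
top 0.8 [0.01, 0.16, 0.16, 0.2, 0.2, 0.05, 0.06]
side 0.0 [None, 0.03, 0.03, 0.04, 0.03, 0.01, 0.65]
side 0.1 [None, 0.03, 0.04, 0.04, 0.03, 0.01, 0.01]
side 0.2 [0.01, 0.03, 0.03, 0.03, None, 0.25, 0.25]
side 0.3 [0.01, 0.05, 0.05, 0.05, 0.25, 0.25, 0.29]
side 0.4 [0.01, 0.06, 0.06, 0.05, 0.06, 0.06, 0.29]
side 0.5 [0.04, 0.05, 0.05, 0.05, 0.06, 0.06, 0.29]
side 0.6 [0.07, 0.16, 0.16, 0.01, 0.05, 0.06, 0.29]
side 0.7 [0.09, 0.16, 0.16, 0.01, 0.01, 0.01, 0.01]
side 0.8 [0.11, 0.16, 0.16, 0.21, 0.21, 0.06, 0.06]
```

>>> arm_command --series '[[[0,0,0],[20,20,60],0],[[0,0,0],[50,50,120],0],[[0,0,0],[90,90,170],0],[[5,-3,7],[130,130,170],0],[[10,-6,14],[170,170,170],0],[[15,-10,21],[210,210,170],0],[[20,-13,29],[240,250,170],0],[[25,-16,36],[270,290,170],0],[[30,-19,43],[292,315,170],0],[[35,-22,50],[292,315,170],0],[[40,-25,57],[292,315,170],0],[[45,-28.5,64],[292,315,170],0],[[50,-31.7,71.5],[292,315,170],0],[[50,-31.7,71.5],[292,315,170],0],[[50,-31.7,71.5],[292,315,170],0]]'

```text
t: 1.98
position: [0.5003, -0.3017, 0.4]
tcp_rot: [0.224, 0.635, 0.712, -0.199]
ft_force: [-0.7, -0.5, -0.8]
opening: 0.0853
```

```bash
cat >> h.py <<'E'
from scipy.spatial.transform import Rotation as Ro
def st():
    s=sense(); q=np.array(s["tcp_rot"]); R=Ro.from_quat(np.r_[q[1:],q[0]]).as_matrix()
    print("t",round(s["t"],2),"pos",np.round(np.array(s["position"])*1000,1),"F",np.round(s["ft_force"],1),"open",round(float(s["opening"]),3)); print("q",np.round(s["q"],2),"x",R[:,0].round(3),"y",R[:,1].round(3)); return s,R
E
python3 - <<'E'
from h import *
st()
save("pics/s1.png",grab_frame("side")); save("pics/t1.png",grab_frame("top"))
E
```

```text
t 1.98 pos [ 500.3 -301.7  400. ] F [-0.7 -0.5 -0.8] open 0.085
q [ 1.19  0.72 -0.75  1.17 -0.34  1.97  0.51] x [-0.093  0.816 -0.571] y [0.993 0.114 0.001]
```

View pics/s1.png

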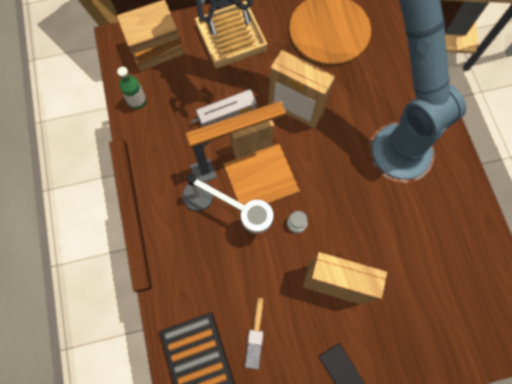

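View pics/t1.png

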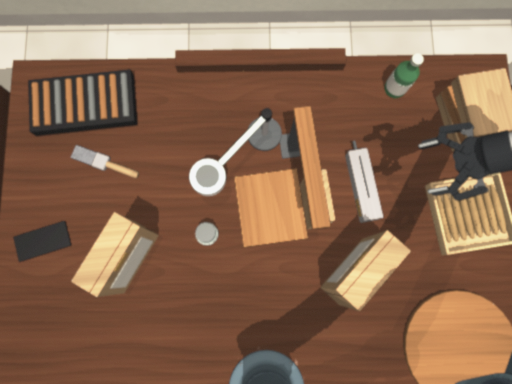

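>>> arm_command --series '[[[0,0,0],[0,10,-50],0],[[0,0,0],[0,20,-100],0],[[0,0,0],[0,30,-150],0],[[0,0,0],[0,45,-200],0],[[0,0,0],[-1,65,-250],0],[[0,0,0],[-1,65,-250],0],[[0,0,0],[-1,65,-250],0]]'

```text
t: 2.95
position: [0.5007, -0.2366, 0.1533]
tcp_rot: [0.226, 0.634, 0.712, -0.2]
ft_force: [0.1, -0.6, 0.6]
opening: 0.0855
```

Run:
```python
from h import *
st()
f=grab_frame("side");save("pics/s2.png",f);cv2.imwrite("pics/s2c.png",cv2.resize(f["color"][0:245,125:365],None,fx=2.4,fy=2.4)); save("pics/t2.png",grab_frame("top"))
```

```text
t 2.95 pos [ 500.7 -236.6  153.3] F [ 0.1 -0.6  0.6] open 0.085
q [ 1.16  0.87 -0.7   1.48 -0.23  1.56  0.69] x [-0.093  0.813 -0.575] y [0.993 0.115 0.003]
```

View pics/s2c.png

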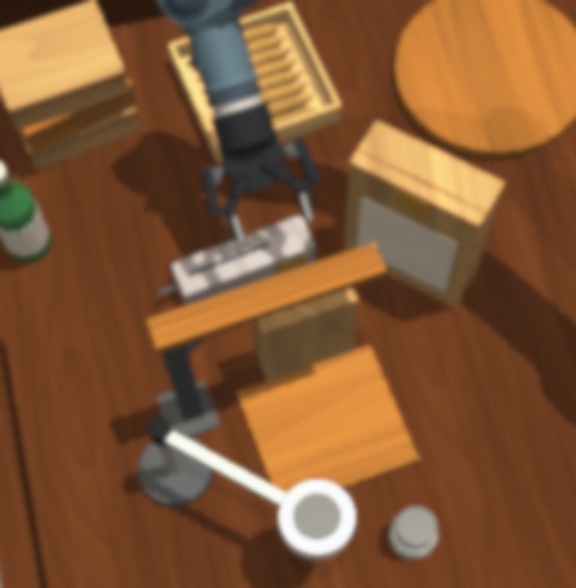

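View pics/t2.png

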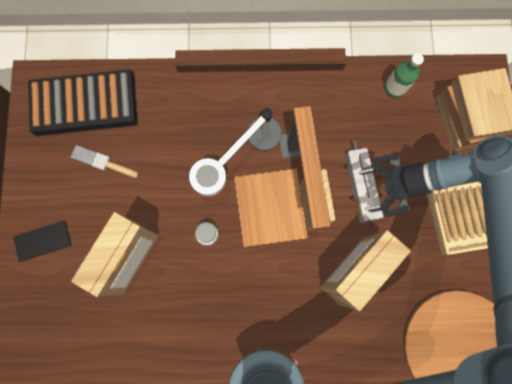

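>>> arm_command --series '[[[0,0,0],[-4,30,-2],0],[[0,0,0],[-7,55,-3],0],[[0,0,0],[-8,68,-3],0],[[0,0,0],[-9,74,-3],0],[[0,0,0],[-9.5,79,-3],0],[[0,0,0],[-10,84,-3],0],[[0,0,0],[-10.7,89,-3],0],[[0,0,0],[-11.3,94,-3],0],[[0,0,0],[-12,99,-3],0],[[0,0,0],[-12.5,104,-3],0],[[0,0,0],[-12.5,104,-3],0]]'

```text
t: 4.42
position: [0.487, -0.1308, 0.1483]
tcp_rot: [0.225, 0.634, 0.713, -0.199]
ft_force: [0.3, -0.7, 0.6]
opening: 0.0854
```

Run:
```python
from h import *
st()
f=grab_frame("side");cv2.imwrite("pics/s3c.png",cv2.resize(f["color"][0:245,125:365],None,fx=2.4,fy=2.4)); f=grab_frame("top");cv2.imwrite("pics/t3c.png",cv2.resize(f["color"][90:260,230:430],None,fx=3,fy=3))
```

```text
t 4.42 pos [ 487.  -130.8  148.3] F [ 0.3 -0.7  0.6] open 0.085
q [ 1.15  0.79 -0.76  1.69 -0.29  1.39  0.66] x [-0.095  0.814 -0.573] y [0.993 0.117 0.001]
```

View pics/s3c.png

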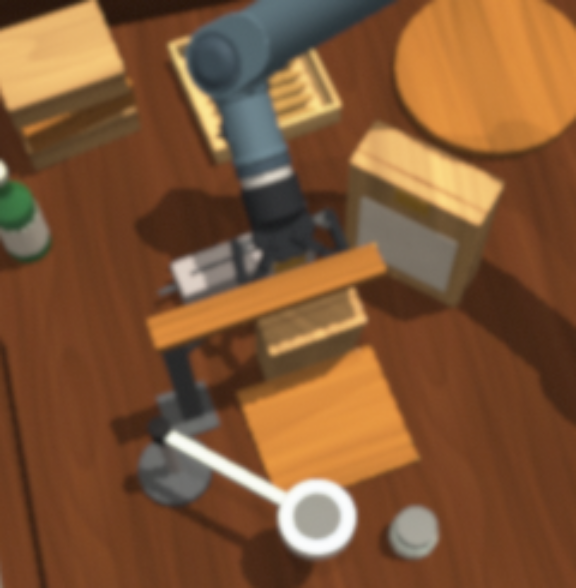

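View pics/t3c.png

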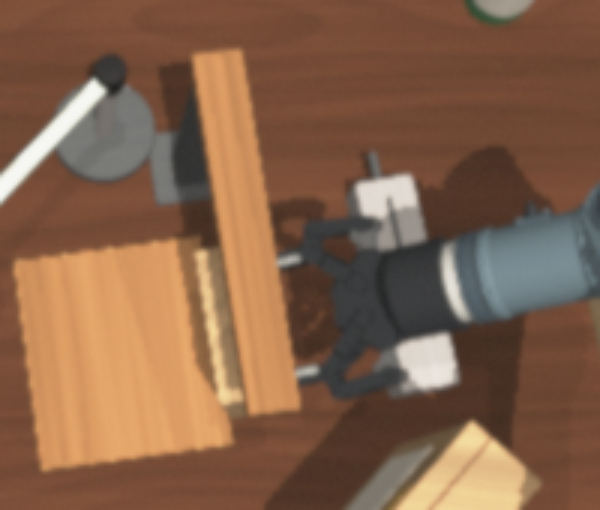

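>>> arm_command --series '[[[0,0,0],[-0.6,5,0],0],[[0,0,0],[-1.2,10,0],0],[[0,0,0],[-1.8,15,0],0],[[0,0,0],[-2.4,20,0],0],[[0,0,0],[-2.8,24,0],0],[[0,0,0],[-3.3,28,0],0],[[0,0,0],[-3.8,32,0],0],[[0,0,0],[-4.3,36,0],0],[[0,0,0],[-4.3,36,0],0],[[0,0,0],[-4.3,36,0],0]]'

```text
t: 5.78
position: [0.4829, -0.0957, 0.1482]
tcp_rot: [0.225, 0.634, 0.712, -0.199]
ft_force: [0.3, 1.0, -0.2]
opening: 0.0851
```

Run:
```python
from h import *
st()
f=grab_frame("side");cv2.imwrite("pics/s4c.png",cv2.resize(f["color"][0:245,125:365],None,fx=2.4,fy=2.4)); f=grab_frame("top");cv2.imwrite("pics/t4c.png",cv2.resize(f["color"][90:260,200:430],None,fx=3,fy=3))
```

```text
t 5.78 pos [482.9 -95.7 148.2] F [ 0.3  1.  -0.2] open 0.085
q [ 1.14  0.76 -0.78  1.75 -0.31  1.33  0.65] x [-0.094  0.814 -0.573] y [0.993 0.116 0.001]
```

View pics/s4c.png

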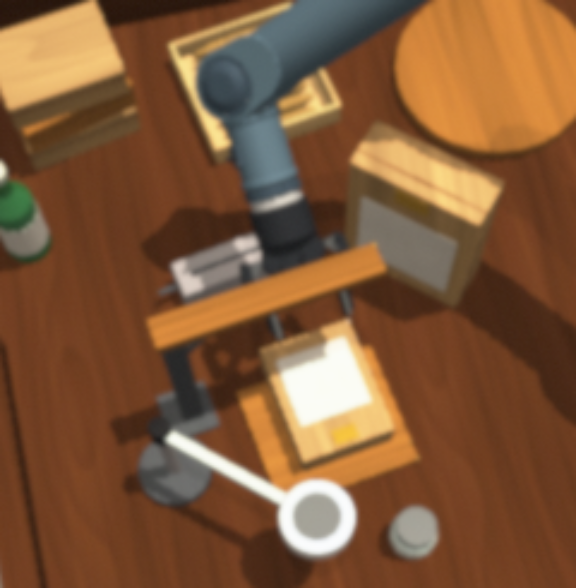

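View pics/t4c.png

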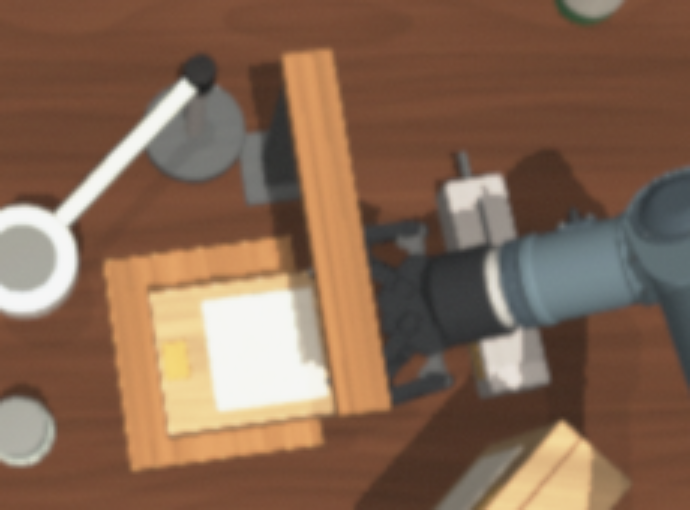

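The box lies clasp up and square on the board. The clasp is at side crop (344,435). I'll back straight out from under the ledge and rise.

>>> arm_command --series '[[[0,0,0],[3,-25,2],0],[[0,0,0],[8,-65,5],0.4],[[0,0,0],[12,-105,10],0.8],[[0,0,0],[16,-145,30],1],[[0,0,0],[18,-180,80],1],[[0,0,0],[18,-205,140],1],[[0,0,0],[18,-210,200],1],[[0,0,0],[18,-210,250],1],[[0,0,0],[18,-210,250],1]]'

```text
t: 7.0
position: [0.5027, -0.3058, 0.4036]
tcp_rot: [0.23, 0.635, 0.71, -0.198]
ft_force: [0.2, -0.4, 0.3]
opening: -0.0002
```

Run:
```python
from h import *
import pickle
st()
def rect(p): return [np.round(x,1) for x in cv2.minAreaRect((p[:,:2]*1000).astype(np.float32))]
for nm in("side","top"):
    f=grab_frame(nm);save(f"pics/{nm}5.png",f);pickle.dump(f,open(nm+"5.pkl","wb"))
    W=cloud(f);z=W[...,2];x=W[...,0];y=W[...,1]
    p=W[(z>.052)&(z<.075)&(x>.38)&(x<.62)&(y>-.2)&(y<.085)];print(nm,"box",rect(p),p[:,2].mean(),p[:,2].std())
    p=W[(z>.15)&(z<.2)&(x>.45)&(x<.75)&(y>-.05)&(y<.25)]; 
    h=W[(z>.17)&(z<.19)&(x>.48)&(x<.575)&(y>.11)&(y<.2)]
    q=h[:,:2]*1000; print("head ext",q.min(0),q.max(0))
    a=p[(p[:,0]>.6)&(p[:,0]<.68)]; A=np.polyfit(a[:,0]*1000,a[:,1]*1000,1); print("arm line",A, a[:,2].mean())
```

```text
t 7.0 pos [ 502.7 -305.8  403.6] F [ 0.2 -0.4  0.3] open -0.0
q [ 1.2   0.73 -0.77  1.15 -0.33  1.97  0.5 ] x [-0.088  0.811 -0.578] y [0.993 0.115 0.01 ]
side box [array([477.8, -54.6]), array([131.7, 173.1]), np.float64(6.9)] 0.06341173027983407 0.0031912405516733547
head ext [497.52555889 110.03203938] [574.64318787 187.48468646]
arm line [ -0.95052078 658.37245593] 0.17625597671640145
top box [array([475.7, -46.2]), array([131.1, 152.1]), np.float64(6.8)] 0.06294313454661704 0.002676684073930411
head ext [494.38175845 110.09035014] [574.94430612 185.44734697]
arm line [ -0.93963217 646.90320517] 0.17563348451086314
```

View pics/top5.png

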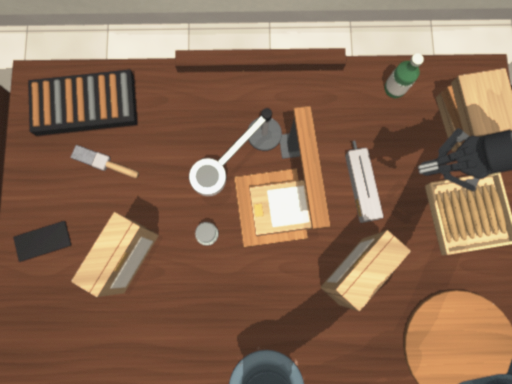

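>>> arm_command --series '[[[-9,-1.1,0],[0,0,15],1],[[-18,-2.2,0],[0,0,30],1],[[-27,-3.2,0],[0,0,40],1],[[-36,-4.3,0],[0,20,50],1],[[-45,-5.4,0],[5,50,50],1],[[-54.6,-6.5,0],[10,90,50],1],[[-54.6,-6.5,0],[20,140,50],1],[[-54.6,-6.5,0],[30,190,50],1],[[-54.6,-6.5,0],[40,240,50],1],[[-54.6,-6.5,0],[50,290,50],1],[[-54.6,-6.5,0],[60,340,50],1],[[-54.6,-6.5,0],[70,390,50],1],[[-54.6,-6.5,0],[80,440,50],1],[[-54.6,-6.5,0],[90,485,50],1],[[-54.6,-6.5,0],[95,520,50],1],[[-54.6,-6.5,0],[95,520,50],1],[[-54.6,-6.5,0],[95,520,50],1]]'

```text
t: 9.22
position: [0.5959, 0.2129, 0.4463]
tcp_rot: [0.529, 0.469, 0.528, -0.47]
ft_force: [0.2, -0.4, -0.3]
opening: 0.0004
```

Run:
```python
from h import *
st()
for nm in("side","top"):
    f=grab_frame(nm);save(f"pics/{nm}6.png",f)
```

```text
t 9.22 pos [595.9 212.9 446.3] F [ 0.2 -0.4 -0.3] open 0.0
q [ 0.29  0.41 -0.99  1.29  0.34  1.62 -0.53] x [-0.    -0.001 -1.   ] y [ 0.993  0.117 -0.001]
```

View pics/top6.png

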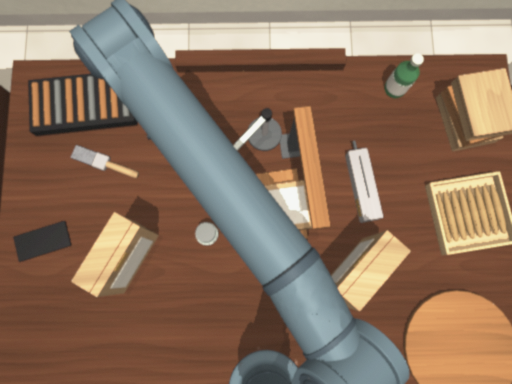

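View pics/side6.png

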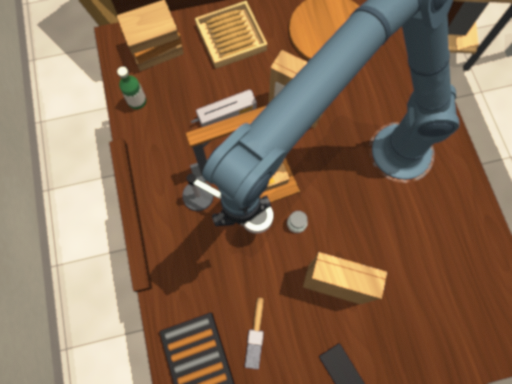

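Run:
```python
from h import *
for nm in("top","side"):
    W=cloud(grab_frame(nm)); x,y,z=W[...,0],W[...,1],W[...,2]
    print(nm)
    for x0 in np.arange(.1,.7,.05):
        m=(x>x0)&(x<x0+.05)&(z>.3)&(y>-.3)&(y<.4)
        if m.sum()>5:
            p=W[m]; k=p[:,2]>p[:,2].max()-.012; print(round(x0+.025,3),"y",p[:,1].min().round(3),p[:,1].max().round(3),"zmax",p[:,2].max().round(3),"ridge y",p[k,1].mean().round(3))
```

```text
top
0.175 y -0.14 -0.01 zmax 0.808 ridge y -0.057
0.225 y -0.13 0.007 zmax 0.793 ridge y -0.062
0.275 y -0.076 0.039 zmax 0.795 ridge y -0.021
0.325 y -0.051 0.077 zmax 0.797 ridge y 0.013
0.375 y -0.016 0.115 zmax 0.8 ridge y 0.051
0.425 y 0.021 0.152 zmax 0.803 ridge y 0.088
0.475 y 0.058 0.189 zmax 0.806 ridge y 0.125
0.525 y 0.097 0.238 zmax 0.812 ridge y 0.171
0.575 y 0.133 0.261 zmax 0.815 ridge y 0.202
0.625 y 0.161 0.253 zmax 0.814 ridge y 0.197
side
0.125 y -0.061 -0.003 zmax 0.757 ridge y -0.026
0.175 y -0.068 -0.008 zmax 0.779 ridge y -0.019
0.225 y -0.027 0.008 zmax 0.79 ridge y -0.017
0.275 y -0.047 0.04 zmax 0.795 ridge y -0.01
0.325 y -0.048 0.077 zmax 0.797 ridge y 0.014
0.375 y -0.012 0.114 zmax 0.801 ridge y 0.052
0.425 y 0.023 0.151 zmax 0.804 ridge y 0.09
0.475 y 0.063 0.19 zmax 0.807 ridge y 0.128
0.525 y 0.1 0.235 zmax 0.811 ridge y 0.171
0.575 y 0.136 0.266 zmax 0.815 ridge y 0.207
0.625 y 0.169 0.268 zmax 0.816 ridge y 0.201
0.675 y 0.205 0.231 zmax 0.546 ridge y 0.217
```

>>> arm_command --series '[[[0,0,0],[0,0,-50],1],[[0,0,0],[0,0,-100],1],[[0,0,0],[0,0,-150],1],[[0,0,0],[0,0,-200],1],[[0,0,0],[0,0,-250],1],[[0,0,0],[0,0,-288],1],[[0,0,0],[0,0,-288],1],[[0,0,0],[0,0,-288],1]]'

```text
t: 10.42
position: [0.5972, 0.2144, 0.1622]
tcp_rot: [0.529, 0.472, 0.527, -0.468]
ft_force: [-0.3, 0.7, 1.0]
opening: 0.0002
```

Run:
```python
from h import *
st()
f=grab_frame("side");cv2.imwrite("pics/s7.png",cv2.resize(f["color"][70:320,125:365],None,fx=2.4,fy=2.4))
```

```text
t 10.43 pos [597.2 214.4 162.2] F [-0.3  0.7  1. ] open 0.0
q [ 0.26  0.59 -0.89  1.67  0.5   1.13 -0.65] x [ 0.005  0.002 -1.   ] y [0.993 0.117 0.005]
```

View pics/s7.png

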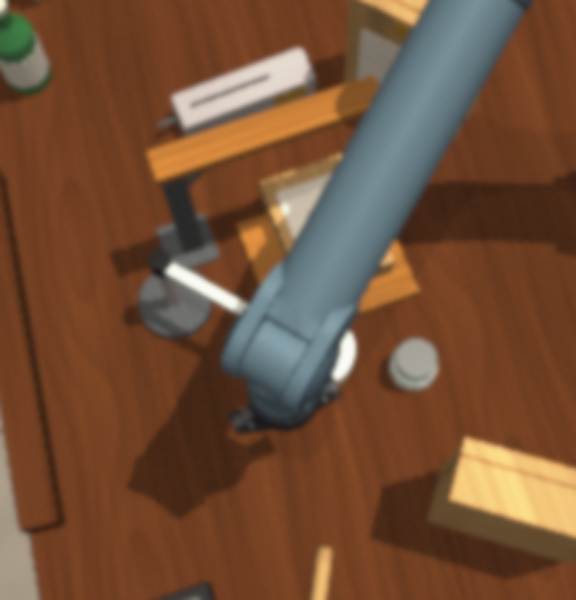

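The tool is beside the lamp head on its +y side, and the pot at crop (414,364) is clear. Now I'll push the head along its arc.

>>> arm_command --series '[[[0,0,0],[-10,-26,-4],1],[[0,0,0],[-20,-32,-4],1],[[0,0,0],[-29,-39,-4],1],[[0,0,0],[-38,-46,-4],1],[[0,0,0],[-47,-53,-4],1],[[0,0,0],[-56,-61,-4],1],[[0,0,0],[-63,-70,-4],1],[[0,0,0],[-71,-78,-4],1],[[0,0,0],[-78,-88,-4],1],[[0,0,0],[-84,-97,-4],1],[[0,0,0],[-90,-107,-4],1],[[0,0,0],[-96,-117,-4],1],[[0,0,0],[-101,-127,-4],1],[[0,0,0],[-101,-127,-4],1]]'

```text
t: 12.22
position: [0.4937, 0.0855, 0.1557]
tcp_rot: [0.528, 0.47, 0.528, -0.47]
ft_force: [-0.5, 0.4, 0.4]
opening: 0.0002
```

Run:
```python
from h import *
st()
f=grab_frame("side");cv2.imwrite("pics/s8.png",cv2.resize(f["color"][70:320,125:365],None,fx=2.4,fy=2.4))
save("pics/t8.png",grab_frame("top"))
```

```text
t 12.22 pos [493.7  85.5 155.7] F [-0.5  0.4  0.4] open 0.0
q [ 0.62  0.35 -0.99  1.98  0.35  0.99 -0.43] x [ 0.    -0.001 -1.   ] y [ 0.993  0.116 -0.   ]
```

View pics/s8.png

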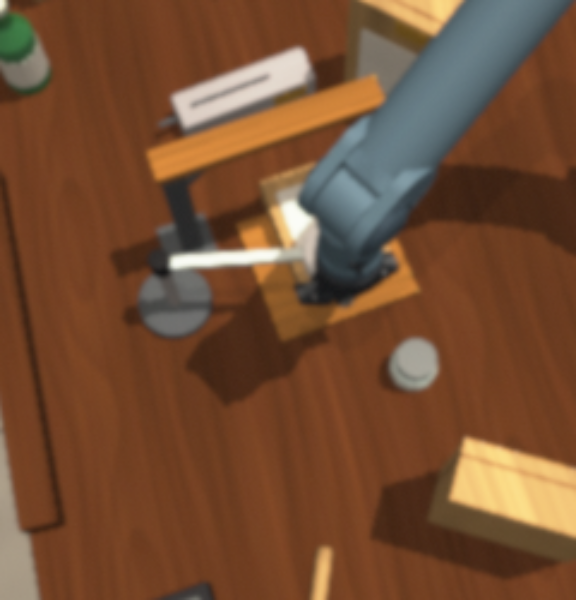

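View pics/t8.png

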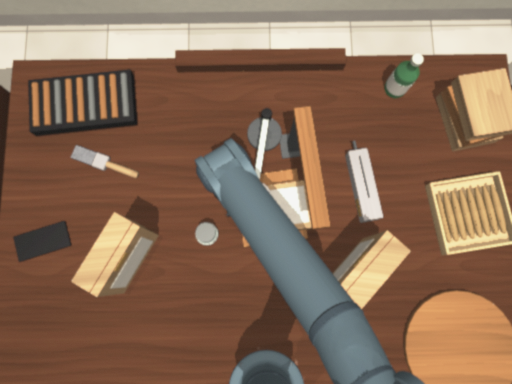

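```bash
cat > lamp.py <<'E'
from h import *
P=np.array([696,-4.])
for nm in("side","top"):
    W=cloud(grab_frame(nm))*1000; x,y,z=W[...,0],W[...,1],W[...,2]
    m=(z>158)&(z<190)&(x>570)&(x<680)&(y>-90)&(y<150)
    p=W[m]
    if len(p)<20: print(nm,len(p));continue
    l=cv2.fitLine(p[:,:2].astype(np.float32),cv2.DIST_HUBER,0,.01,.01).ravel(); d=l[:2]*(-np.sign(l[0])); 
    phi=np.degrees(np.arctan2(d[1],-d[0])); print(nm,len(p),"phi",phi.round(1),"head",(P+220*d).round(0))
    m=(z>225)&(x>380)&(x<560)&(y>-125)&(y<-30)&(z<700)
    q=W[(x>330)&(x<480)&(y>-140)&(y<0)&(z>290)]
    if len(q): print("arm over near ledge zmin..max",q[:,2].min(),q[:,2].max(), q[q[:,2].argmin()])
E
python3 lamp.py
```

```text
side 260 phi 15.2 head [484.  54.]
arm over near ledge zmin..max 290.136333467352 655.0255578366209 [459.38547929 -96.87160544 290.13633347]
top 260 phi 11.8 head [481.  41.]
arm over near ledge zmin..max 559.6524024991276 653.4923801749219 [418.5190892   -1.85461577 559.6524025 ]
```

>>> arm_command --series '[[[0,0,0],[-4,-11,0],1],[[0,0,0],[-8,-22,0],1],[[0,0,0],[-11,-33,0],1],[[0,0,0],[-14,-44,0],1],[[0,0,0],[-16,-55,0],1],[[0,0,0],[-17,-66,0],1],[[0,0,0],[-18,-77,0],1],[[0,0,0],[-18,-77,0],1]]'

```text
t: 13.42
position: [0.4764, 0.0083, 0.156]
tcp_rot: [0.528, 0.47, 0.528, -0.47]
ft_force: [0.4, 0.3, 0.3]
opening: 0.0001
```

```bash
python3 lamp.py
python3 - <<'E'
from h import *
st()
f=grab_frame("side");cv2.imwrite("pics/s9.png",cv2.resize(f["color"][70:320,125:365],None,fx=2.4,fy=2.4))
f=grab_frame("top");cv2.imwrite("pics/t9.png",cv2.resize(f["color"][90:260,170:400],None,fx=3,fy=3))
E
```

```text
side 252 phi -7.5 head [478. -33.]
arm over near ledge zmin..max 512.420319891189 636.023185573674 [478.52022628 -16.5437327  512.42031989]
top 199 phi -11.2 head [480. -47.]
arm over near ledge zmin..max 491.1017304249036 634.4038435093548 [473.42943231 -41.59629074 491.10173042]
t 13.53 pos [476.3   9.5 156. ] F [ 0.  -0.2  0.5] open -0.0
q [ 0.8   0.28 -1.    2.04  0.29  0.97 -0.23] x [ 0.001  0.    -1.   ] y [0.993 0.117 0.001]
```

View pics/s9.png

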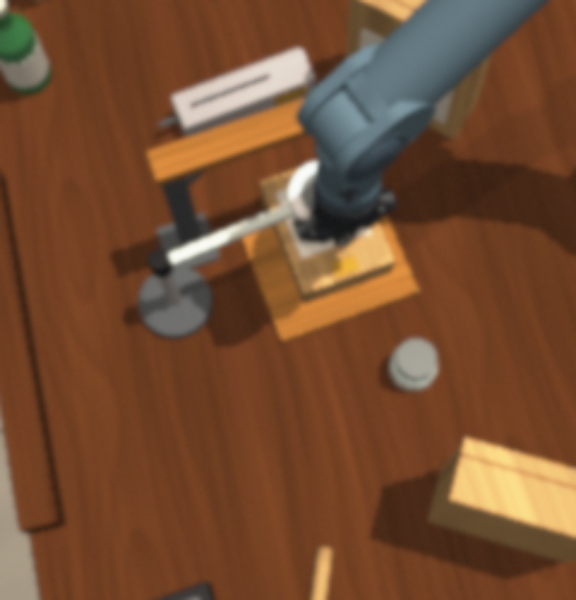

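View pics/t9.png

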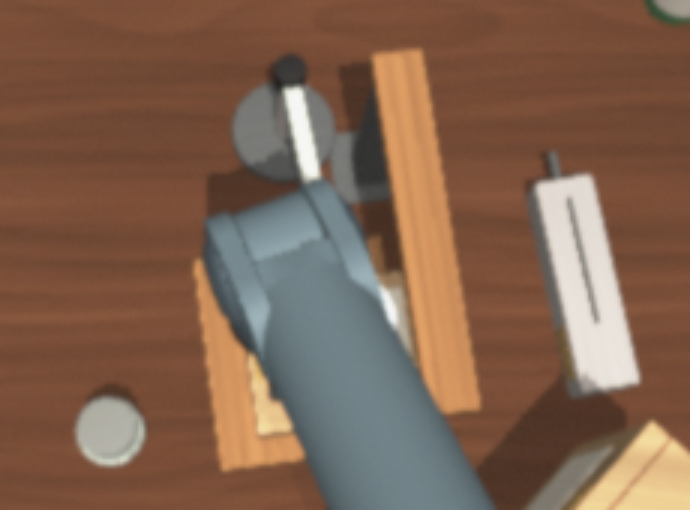

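Head estimate is y ≈ -42 against a box centre of -54. I'll push 8 mm more, then back off and rise.

>>> arm_command --series '[[[0,0,0],[0,-8,0],1],[[0,0,0],[0,-8,0],1],[[0,0,0],[0,15,0],1],[[0,0,0],[5,55,10],1],[[0,0,0],[15,90,50],1],[[0,0,0],[25,130,100],1],[[0,0,0],[35,180,140],1],[[0,0,0],[45,230,180],1],[[0,0,0],[45,280,220],1],[[0,0,0],[30,330,250],1],[[0,0,0],[10,370,270],1],[[0,0,0],[-20,410,270],1],[[0,0,0],[-50,450,270],1],[[0,0,0],[-50,450,270],1],[[0,0,0],[-50,450,270],1]]'

```text
t: 15.5
position: [0.4275, 0.46, 0.4259]
tcp_rot: [0.53, 0.47, 0.528, -0.469]
ft_force: [0.1, -1.0, -0.0]
opening: 0.0
```

```bash
python3 lamp.py
python3 - <<'E'
from h import *
import pickle
st()
for nm in("side","top"):
    f=grab_frame(nm);save(f"pics/{nm}10.png",f);pickle.dump(f,open(nm+"10.pkl","wb"))
    W=cloud(f)*1000;x,y,z=W[...,0],W[...,1],W[...,2]
    m=(z>165)&(z<195)&(x>420)&(x<545)&(y>-130)&(y<30); p=W[m][:,:2].astype(np.float32)
    print(nm,len(p),cv2.minEnclosingCircle(p), p.min(0),p.max(0))
E
```

```text
side 252 phi -9.4 head [479. -40.]
arm over near ledge zmin..max 290.8683014938369 290.8683014938369 [ 411.71257235 -113.53014183  290.86830149]
top 282 phi -11.1 head [480. -46.]
t 15.6 pos [429.  458.8 425.8] F [-0.6 -0.  -0.3] open -0.0
q [-0.12  0.43 -1.09  1.34  0.38  1.59 -1.04] x [ 0.003 -0.    -1.   ] y [0.993 0.114 0.003]
side 727 ((493.47088623046875, -51.910030364990234), 53.228824615478516) [440.95715  -97.650734] [544.85803    -7.5627055]
top 1072 ((492.1708068847656, -50.26628494262695), 53.96536636352539) [439.09027 -98.70627] [544.66284   -9.272769]
```

View pics/side10.png

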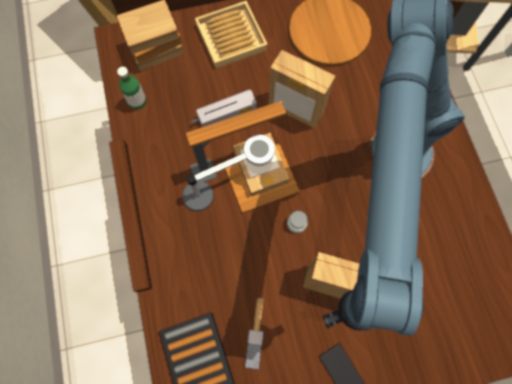

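View pics/top10.png

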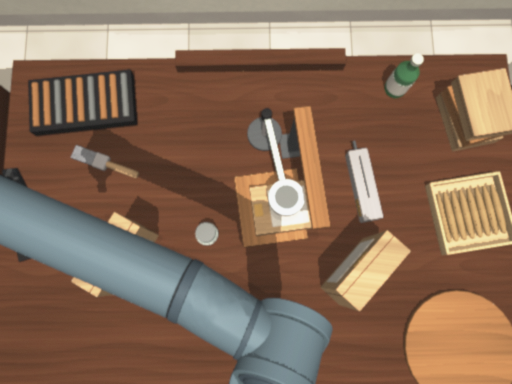

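Run:
```python
from h import *
import pickle
def rect(p): return [np.round(v,1) for v in cv2.minAreaRect(p[:,:2].astype(np.float32))]
b=np.radians(6.8); bx=np.array([np.cos(b),np.sin(b)]); by=np.array([-np.sin(b),np.cos(b)]); B=np.array([484,-21.5])
for nm in("side","top"):
    W=cloud(pickle.load(open(nm+"10.pkl","rb")))*1000;x,y,z=W[...,0],W[...,1],W[...,2]
    p=W[(z>52)&(z<75)&(x>380)&(x<600)&(y>-200)&(y<80)]; p=p[np.abs(p[:,2]-62.5)<5]
    q=(p[:,:2]-B)@np.stack([bx,by],1); print(nm,"box in board: min",np.percentile(q,.5,axis=0).round(1),"max",np.percentile(q,99.5,axis=0).round(1))
    A=np.linalg.lstsq(np.c_[p[:,:2],np.ones(len(p))],p[:,2],rcond=None)[0]; print("tilt deg",np.degrees(np.hypot(*A[:2])).round(2))
    H=np.array([484.5,-53.]); print("head in board",((H-B)@np.stack([bx,by],1)).round(1))
    print("pot",rect(W[(z>50)&(z<75)&(x>360)&(x<470)&(y>100)&(y<220)]),"cut",rect(W[(z>40)&(z<60)&(x>420)&(x<700)&(y>-330)&(y<-220)]))
```

```text
side box in board: min [ -74.7 -116.4] max [54.9 53.4]
tilt deg 0.07
head in board [ -3.2 -31.3]
pot [array([411.2, 157.2]), array([52. , 51.8]), np.float64(66.7)] cut [array([ 544.3, -282.8]), array([208.6,  60.9]), np.float64(8.4)]
top box in board: min [-76.3 -98.5] max [52.6 51.7]
tilt deg 0.18
head in board [ -3.2 -31.3]
pot [array([409.3, 156.1]), array([51.6, 51.2]), np.float64(89.8)] cut [array([ 540. , -284.2]), array([201. ,  58.1]), np.float64(9.6)]
```

```bash
python3 -c "
from h import *
st(); print(sign_off())"
```

```text
t 15.7 pos [428.9 458.8 425.9] F [-0.2  0.2 -0.1] open 0.0
q [-0.12  0.43 -1.09  1.34  0.38  1.59 -1.04] x [ 0.003  0.    -1.   ] y [0.993 0.114 0.003]
the job is handed in; nothing more can be done
None
```

I tipped the small box onto its back with the tool leaned back 55°, then pushed the lamp head along its arc until it stood over the box. I handed the job in at about 15.7 s; no verdict is reported.

**Last checks:**
- **Box:** it lies flat (tilt under 0.2°), clasp up and square with the board. Its centre is at about x = -10 mm, y = -32 mm in the board frame, inside the limits. The foot overhangs the board's edge by about 27 mm, more than the 12 mm you expected.
- **Lamp:** the head is about 8 mm from the box centre, measured from the head's outline. A fit along the lamp arm put the head 7–13 mm further towards +y, which is still well within 40 mm. I did not read the lamp joint's speed directly.
- **Bystanders:** the glue pot and the cutter read the same as at the start, to within a few mm of measuring noise.
- **Robot:** it ended clear of everything, with wrist force readings near zero.

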